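# Draw back the grease gun's follower rod for loading

### The job

The grease gun in the bench cradle is to be loaded: first squeeze its trigger fully against the pistol grip and let it spring back, to relieve the pressure. Then pull the sprung follower rod out by its upright handle until the rod's pointer lines up with the blade of the index clamp on the rail, and finish while still gripping the handle and holding it there (it springs back if let go). Leave the loose things around the gun where they lie.

Things in the scene. Friction and masses are not known exactly. Their poses are not given: they have to be found in the camera images.
- grease_gun: Pistol-grip grease gun fixed upside down in a cradle on a 305 x 105 x 8 mm plate. Origin on the table under its grey barrel (axis along gun x, z 60 mm; top of barrel and cap z 86 mm). x points from pull handle to pistol grip, z up, y to the gauge rail side. Black grip: x 74 to 98 mm, 26 mm wide in y, top z 165 mm; trigger on its +x side. Handle at x -115 mm at rest. Rail at y 45 mm, top z 51 mm.
- squeeze (a point): Fixed point of the gun, z 145 mm, midway between the grip's back face and the relaxed trigger's outer face (50 mm apart along gun x). Fingers coming from above, one on either side along gun x, squeeze trigger and grip together here; the grip stays still, only the trigger moves. Axes as the gun's.
- trigger (a joint): Trigger angle, rad: 0 relaxed, 0.30 fully squeezed (stop). Steel lever 8 x 16 x 72 mm hinged at its foot (gun x 120, z 95 mm), tip free at z 167 mm; swings towards the grip, 15 mm at the height of squeeze, where grip and trigger together then span about 36 mm. Takes about 5 N there to start, 10 N at the stop; springs back by itself.
- handle (a point): Centre of the part of the rod's handle to grip, z 110 mm; moves with the rod. The handle is an upright black bar, 12 mm thick along gun x, 26 mm wide along y, z 40 to 130 mm; the 10 mm rod runs from it along gun +x into the barrel at z 60 mm. 31 mm free between it and the gun's rod bush at rest; above z 86 mm all is free. Axes as the gun's.
- pull (a joint): How far the follower rod is pulled out, m: 0 at rest (in), 0.085 at the end stop; pulling goes along gun -x. The spring pulls back with about 5 N at rest and 130 N/m more (about 12 N at 55 mm), and returns the rod to 0 when let go.
- pointer (a point): Tip of the rod's pointer: a small upright steel plate, 3 mm thick along gun x, 14 mm tall, that stands out from the handle towards the rail at z 58 to 72 mm. The point is at z 70 mm, 26 mm to the gun's +y of the rod axis, at the gun x of the handle's middle. Moves with the rod.
- mark (a point): Inner tip of the index clamp's blade: an upright brass plate, 3 mm thick along gun x, on the small brass block (14 x 16 x 20 mm) clamped on the rail. The point is at z 70 mm, 28 mm to the gun's +y of the rod axis. Fixed; its place along the rail differs each time, 30 to 58 mm along gun -x from the pointer at rest. Axes as the gun's.
- jar: Grease jar, 66 mm diameter, 60 mm tall, standing loose near the pistol grip on the rail side; origin at its underside. Leave it.
- spanner: Spanner, 180 x 32 x 6 mm, lying loose alongside the gun on the rail side; origin at its underside. Leave it.
- bearing: Ball bearing, 52 mm diameter, 15 mm tall, lying loose beyond the handle end of the base plate; origin at its underside. Leave it.

How it is judged (in metres and radians):
On the way, in this order (a step that is already met when the one before it is completed fails the run):
1. the trigger is fully squeezed while the rod is still in (value of joint trigger above 0.24 rad and value of joint pull below 0.01 m), for 0.1 s.
2. the trigger is let go and has sprung back, the rod still in (value of joint trigger below 0.05 rad and contact force between the fingers and trigger below 0.5 N and value of joint pull below 0.01 m), for 0.1 s.
3. the rod is pulled out to the mark (x of pointer in the frame of mark between -0.006 and 0.006 m), for 0.2 s.
At the end, for the whole second after the job is handed in: The fingers hold the handle (contact over 3 N) with the rod's pointer within 6 mm of the index blade along the rod, the rod still (under 10 mm/s) and the trigger relaxed (under 0.05 rad) (all of step 3 and contact force between the fingers and pull above 3 N and velocity of joint pull between -0.01 and 0.01 m/s and value of joint trigger below 0.05 rad); the arm keeps its last pose, push and grip.
It fails at once if a bystander is moved (30 mm or more) (distance of any of jar, spanner, bearing from where it was at the start of the episode above 0.03 m).
It also fails if it takes over 38 s, if anything falls off the work surface, if the arm or the gripper's body presses on something with over 40 N, if the wrist force passes 120 N, or if a joint passes its speed limit or range.

### The arm

A 6-joint arm with a two-finger parallel gripper is mounted at the origin on a cart in front of the work surface, level with it; the furniture and walls round the work are solid. World frame = base frame: x ahead of the robot, y to its left, z up, the work surface at z = 0. Lengths are in mm, angles in rad, forces in N, time in s.
With the tool pointing down it reaches from about 325 to 900 mm from the base axis. Payload 6.1 kg.
Tool frame: the origin (TCP) lies where the fingers leave the gripper's body, on its centre line; the fingertips stand 70 mm ahead of it and the grasp point (between the pads) lies 51 mm ahead of it; z points along the fingers, y is the direction in which the jaws open and shut (so a half turn about z gives the same grasp; the last joint's range is limited). The gripper opens to 87 mm and grips with 3 to 60 N. Pads are 19 mm wide; open, the fingers measure 117 mm over their backs; the gripper's body (75 mm by 190 mm) begins 51 mm behind the grasp point.
Start: joints at [-1.386, 0.22, 1.526, -0, 1.395, -0.126], TCP at [191.131, -595.051, 292.238] pointing down, gripper open.
Joint ranges: [-2.98, 2.98], [-0.91, 2.08], [0.09, 2.57], [-1.24, 4.39], [0.2, 2.65], [-2.68, 2.68]. Speed limits (rad/s): [2.57, 2.57, 3.01, 3.14, 3.14, 3.14].

### API

Orientations are given as a unit quaternion [w, x, y, z].
In Python, from workcell import observe, read_camera, camera_info, sign_off gives the robot as it stands.
- The arm moves only by the shell command python3 -m inch 'ROWS' [FORCE]. ROWS is a JSON object of lists of equal length, an entry for each row: "translation": the shift along the tool's x, y, z in cm, a list of three; "rot": the turn, a rotation vector about the tool's x, y, z in rad, a list of three; "hand": the gripper's target within -1 to 1 (shut at 1, half-way at 0, fully open at -1). In form: {"translation": [[tx, ty, tz], ...], "rot": [[rx, ry, rz], ...], "hand": [hand, ...]}. A call has exactly 8 rows; each row shifts and turns the commanded pose from where the row before left it, along the tool's axes as they then stand; what a row does not reach is not made up. A row lasts 1/12 s, in which the tool goes at most 41.7 mm and 7.16 degrees, less where a joint would pass 70% of its speed; a pose out of reach is approached as far as the arm can. A call is refused whole if a number of a shift passes 4.17 or a number of a turn 0.125, either way. A call with a gripper value outside its range is refused whole. The fingers move at their own pace and stop on an object; FORCE is the grip in N (left out, the last holds). Time passes only in rows, so rows that do not move let the fingers close, or fill a call up. It gives the time, the measured TCP pose, the force and the opening at its end, in the units of the state.
- observe(): the state, without advancing time (a new reading comes with each control period).
- read_camera(name): name is "scene" or "side" or "wrist"; returns (picture, depth): 420x560x3 uint8, red, green, blue; 420x560 float32, mm along the optical axis (not along the pixel's ray), 0 where there is no reading.
- camera_info(name): a dict with "vertical_fov" (degrees; the focal length in pixels is half the picture's height over the tangent of half this angle, whatever the lens; pixels are square), "cx", "cy" (the principal point, pixels), "origin" and "orientation" of the camera in the world. Camera axes: x right, y up, looking along -z (the intrinsics and any distortion apply to the point x, -y, -z); pixel columns grow to the right and rows downward; lengths in mm; the calibration is good to about 2 mm. The wrist camera is an equidistant fisheye: a pixel r from the principal point sees the ray r / f radians off the axis. A picture is of the moment at which its call begins: read the wrist's pose just before it. camera_info takes no time and is no camera call; for the wrist camera it gives the pose at the moment of the call.
- sign_off(): hands the job in, once; it reports no verdict.
The state is a dict: "clock": time; "q": joint angles; "joint_vel": joint speeds; "effort": joint torques, N m; "eef_pos": TCP position; "tcp_rot": TCP orientation; "contact_force": force on the tool from outside, world axes, zero at the start; "ft_torque": the same for the moment, N m; "width": finger opening in mm.
Only numpy, scipy, OpenCV 4.12 (cv2) and the standard library are available. Lean on these libraries where they do the work, as an engineer would, in place of code of your own. Each camera call takes 0.05 s, during which the arm holds its last target.

## Working session

There is one attempt and no reset: what is moved stays moved. The work goes in short steps, Python scripts to look and compute and a shell command to move; the robot and the scene stay as the last step left them, time stands still between calls to the robot, and variables do not carry over. Pictures are saved under pics/ and viewed, and the job is handed in when it is done.

```bash
mkdir -p pics; ls; cat > h.py <<'E'
import numpy as np, cv2
from scipy.spatial.transform import Rotation as R
from workcell import observe, read_camera, camera_info
def rot(q): return R.from_quat([q[1],q[2],q[3],q[0]])
def cloud(d,ci,fish=False):
    H,W=d.shape; f=H/2/np.tan(np.radians(ci['vertical_fov'])/2)
    u,v=np.meshgrid(np.arange(W),np.arange(H))
    x=(u-ci['cx'])/f; y=(v-ci['cy'])/f
    if fish:
        r=np.hypot(x,y)+1e-9; s=np.tan(r)/r; x=x*s;y=y*s
    P=np.stack([x*d,-y*d,-d],-1).astype(float)
    return P@rot(ci['orientation']).as_matrix().T+np.array(ci['origin'])
E
python3 - <<'E'
from h import *
print(observe())
for n in ["scene","side","wrist"]:
    ci=camera_info(n); p,d=read_camera(n); print(n,ci)
    cv2.imwrite(f"pics/{n}0.png",p[:,:,::-1]); np.savez(f"{n}0.npz",p=p,d=d,ci=np.array(ci,dtype=object))
E
```

```text
pics
{'clock': 0.0, 'q': array([-1.38610641e+00,  2.21213290e-01,  1.52759510e+00, -5.79143039e-05,
        1.39469688e+00, -1.26064418e-01]), 'joint_vel': array([ 0.00083654, -0.00043002,  0.00037258,  0.00091755,  0.00082479,
        0.00044957]), 'effort': array([ 1.49868232e-03, -4.94621193e+01, -3.87374747e+01,  6.99164579e-02,
        5.74049936e-02, -1.54128179e-04]), 'eef_pos': array([ 191.02410995, -594.58693298,  291.1535537 ]), 'tcp_rot': array([-9.55060431e-04,  9.87951992e-01,  1.54757701e-01, -5.65201685e-05]), 'contact_force': array([-0.88615414, -0.06939106, -0.31671229]), 'ft_torque': array([0.00798478, 0.01559666, 0.00689417]), 'width': 87.05920216787871}
scene {'vertical_fov': 51.46333288247791, 'cx': 278.6312148780072, 'cy': 208.61795833246805, 'origin': array([-255.49091991,  526.88970051,  608.70541882]), 'orientation': array([-0.38957923, -0.22943884,  0.45918174,  0.76468161])}
side {'vertical_fov': 54.77290439794484, 'cx': 273.809927385018, 'cy': 211.7030376697244, 'origin': array([ 498.5300468 , -769.16184089,  710.99328545]), 'orientation': array([ 0.90072412,  0.43387628, -0.01422799, -0.01565272])}
wrist {'vertical_fov': 65.70646984690485, 'cx': 278.3186894544558, 'cy': 206.70511262415445, 'origin': array([ 267.37740251, -570.13864059,  384.18386917]), 'orientation': array([ 0.79897992, -0.11969295,  0.08778846, -0.58275027])}
```

View pics/scene0.png

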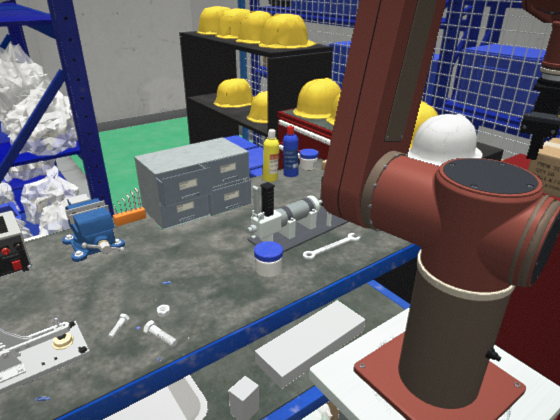

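View pics/side0.png

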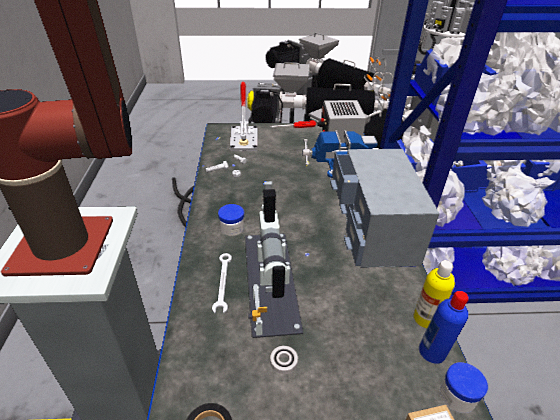

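View pics/wrist0.png

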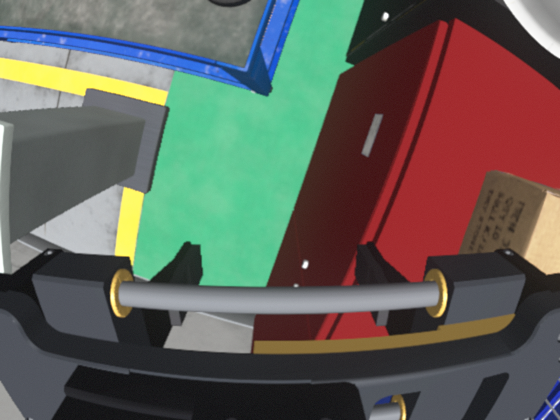

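The side view shows the gun: grip tip at about (269,190), handle at about (279,280), brass index at (257,312), spanner at (222,283) and jar at (231,218). Next I'll measure from depth.

```bash
python3 - <<'E'
from h import *
z=np.load("side0.npz",allow_pickle=True);p=z['p'];d=z['d'];ci=z['ci'].item()
P=cloud(d,ci)
c=p[170:350,200:330]; cv2.imwrite("pics/sidezoom.png",cv2.resize(c,None,fx=4.3,fy=3.3,interpolation=cv2.INTER_CUBIC)[:,:,::-1])
zz=P[170:350,200:330,2]; print("table z",np.median(P[300:330,310:340,2]),np.median(P[200:220,300:330,2]))
im=np.clip(zz*1.4,0,255).astype(np.uint8); cv2.imwrite("pics/sidez.png",cv2.resize(cv2.applyColorMap(im,cv2.COLORMAP_JET),None,fx=4.3,fy=3.3,interpolation=cv2.INTER_NEAREST))
for n,(u,v) in dict(bar=(272,238),grip=(269,190),handle=(279,265),brass=(257,312),pl1=(246,335),pl2=(301,330)).items(): print(n,P[v,u].round(1),p[v,u])
E
```

```text
table z 0.8161199616382646 1.2257410446959511
bar [529.9 -80.4  84.5] [156 166 170]
grip [525.   -5.7 166.4] [36 30 36]
handle [ 538.5 -210.   130.2] [186 193 196]
brass [ 493.6 -267.8   59.4] [198 138  48]
pl1 [ 470.4 -279.7    1.4] [124 121 113]
pl2 [ 582.5 -276.2    8.3] [78 78 89]
```

View pics/sidezoom.png

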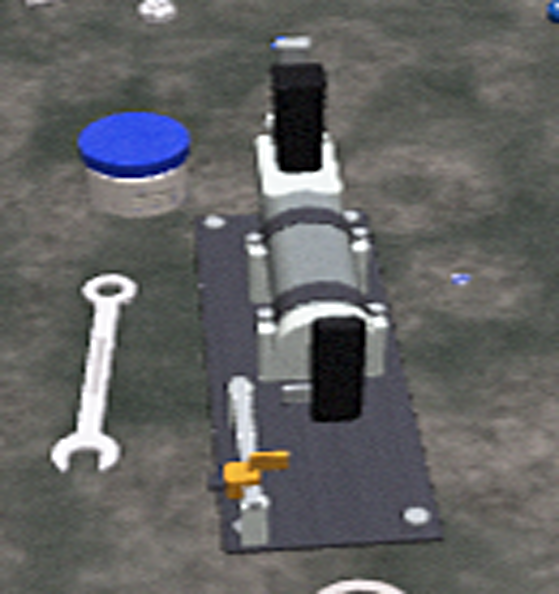

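View pics/sidez.png

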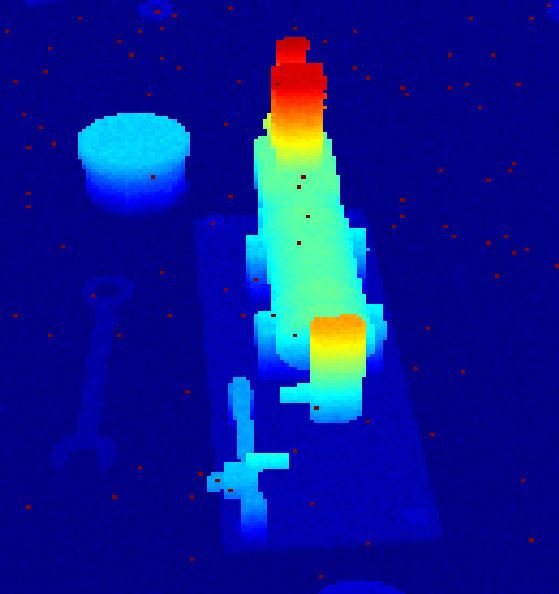

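The zoom shows the trigger tip behind the grip, the black handle with the pointer at its left, and the brass blade closer to the camera.

```bash
python3 - <<'E'
from h import *
z=np.load("side0.npz",allow_pickle=True);p=z['p'];d=z['d'];ci=z['ci'].item()
P=cloud(d,ci); V,U=np.mgrid[:420,:560]
hsv=cv2.cvtColor(p,cv2.COLOR_RGB2HSV)
roi=(U>200)&(U<330)&(V>170)&(V<350)&(d>0)
Z=P[...,2]
dark=p.max(-1)<75
def rep(n,m):
    q=P[m]; print(n,m.sum(),"med",np.median(q,0).round(1),"lo",np.percentile(q,3,0).round(1),"hi",np.percentile(q,97,0).round(1)); return q
g=rep("griptop",roi&dark&(Z>162)&(V>185)&(V<210))
rep("trigtop",roi&~dark&(Z>155)&(V<190)&(U>262)&(U<274))
h=rep("handletop",roi&(Z>127)&(Z<134)&(V>260)&(V<275)&(U>265))
rep("handleface",roi&dark&(Z>95)&(Z<125)&(V>264)&(U>265))
o=rep("brass",roi&(hsv[...,1]>130)&(hsv[...,0]<30))
b=rep("blade",roi&(hsv[...,1]>100)&(hsv[...,0]<30)&(U>258))
rep("bladetop",roi&(hsv[...,1]>100)&(hsv[...,0]<30)&(U>260)&(Z>67))
rep("pointer",roi&(V>284)&(V<294)&(U>=265)&(U<271)&(Z>55))
m=roi&(Z>82)&(Z<89)&(V>240-25)&(V<262)
q=rep("barrel",m)
xs=[];ys=[]
for y in range(-150,-20,10):
    s=q[abs(q[:,1]-y)<5]; 
    if len(s)>5: s=s[np.isfinite(s).all(1)]; xs.append((s[:,0].min()+s[:,0].max())/2); ys.append(y)
print(np.round(xs,1),np.polyfit(ys,xs,1))
# plate corners
m=(roi&(Z>4)&(Z<11)&(abs(p.astype(int)-np.array([78,78,89])).max(-1)<30)).astype(np.uint8)
m=cv2.morphologyEx(m,cv2.MORPH_OPEN,np.ones((3,3)));q=P[m>0]
r=cv2.minAreaRect(q[:,:2].astype(np.float32));print("plate",r)
def top(m,h):
    pass
E
```

```text
griptop 96 med [524.8 -16.9 166.2] lo [510.8 -27.4 163.6] hi [538.   -1.4 168.2]
trigtop 57 med [521.   17.4 166.7] lo [513.9   9.4 155.9] hi [530.4  24.  171.9]
handletop 52 med [ 536.1 -215.4  129.2] lo [ 524.5 -220.   127.1] hi [ 547.1 -209.5  132.1]
handleface 135 med [ 536.3 -219.3  110.6] lo [ 524.6 -221.2   95.7] hi [ 548.6 -216.   124.4]
brass 123 med [ 497.5 -267.8   60.3] lo [ 483.8 -274.8   42.5] hi [ 539.7 -151.8  118.7]
blade 73 med [ 505.5 -266.5   67.1] lo [ 497.5 -272.     7.8] hi [547.5 -22.4 127.4]
bladetop 30 med [ 512.1 -242.8   72.5] lo [ 501.6 -269.6   68.8] hi [547.  -22.2 158.5]
pointer 32 med [ 516.7 -216.    66.7] lo [ 510.6 -217.4   58.6] hi [ 520.9 -213.9   73.3]
barrel 499 med [528.4 -76.3  84.4] lo [ 505.9 -151.5   82.2] hi [543.2  -8.8  87.3]
[531.7 533.1 532.3 529.5 528.8 529.2 528.5 526.6 526.9 527.1 524.1 525.5
 525.7] [-6.61762298e-02  5.22411072e+02]
plate ((524.1347045898438, -133.60157775878906), (104.9935073852539, 304.1578063964844), 3.535196304321289)
```

```bash
python3 -m inch '{"translation":[[0,0,0],[0,0,0],[0,0,0],[1.5,-2.2,0],[1.75,-2.7,0],[1.75,-2.7,0],[1.75,-2.7,0],[1.75,-2.7,0]],"rot":[[0,0,0.084],[0,0,0.084],[0,0,0.084],[0,0,0],[0,0,0],[0,0,0],[0,0,0],[0,0,0]],"hand":[-1,-1,-1,-1,-1,-1,-1,-1]}' 25
python3 -m inch '{"translation":[[1.75,-2.7,0],[1.75,-2.7,0],[1.75,-2.7,0],[1.75,-2.7,0],[1.75,-2.7,0],[1.75,-2.7,0],[1.75,-2.7,0],[1.75,-2.7,0]],"rot":[[0,0,0],[0,0,0],[0,0,0],[0,0,0],[0,0,0],[0,0,0],[0,0,0],[0,0,0]],"hand":[-1,-1,-1,-1,-1,-1,-1,-1]}'
cat >> h.py <<'E'
O=np.array([529.8,-99.8,0]);GX=np.array([-.06,.9982,0]);GY=np.array([-.9982,-.06,0])
def go(target):
    s=observe(); T=rot(s['tcp_rot']).as_matrix(); dlt=np.array(target)-s['eef_pos']
    Rt=np.array([[.9982,.06,0],[.06,-.9982,0],[0,0,-1]]).T
    print("t",s['clock'],"pos",s['eef_pos'].round(1),"w",round(s['width'],1),"F",s['contact_force'].round(1)); print("tool shift cm",(T.T@dlt/10).round(2),"rot",R.from_matrix(T.T@Rt).as_rotvec().round(4))
def gp(x,y,z): return O+GX*x+GY*y+[0,0,z]
E
python3 -c "
from h import *
go(gp(92.5,0,290))"
```

```text
clock: 0.82
eef_pos: [268.7, -458.8, 291.8]
tcp_rot: [-0.0, 1.0, 0.029, -0.0]
contact_force: [0.1, 0.3, 0.1]
width: 86.8
clock: 1.48
eef_pos: [395.8, -234.8, 292.1]
tcp_rot: [-0.0, 1.0, 0.029, -0.0]
contact_force: [0.4, -0.1, -0.2]
width: 87.1
t 1.4833 pos [ 395.8 -234.8  292.1] w 87.1 F [ 0.4 -0.1 -0.2]
tool shift cm [ 14.16 -21.94   0.21] rot [-0.0001  0.     -0.0014]
```

```bash
python3 -m inch '{"translation":[[2,-3.1,0],[2,-3.1,0],[2,-3.1,0],[2,-3.1,0],[2,-3.1,0],[1.5,-2.3,0],[0.8,-1.2,0],[0,0,0]],"rot":[[0,0,0],[0,0,0],[0,0,0],[0,0,0],[0,0,0],[0,0,0],[0,0,0],[0,0,0]],"hand":[-1,-1,-1,-1,-1,-1,-1,-1]}'
python3 - <<'E'
from h import *
go(gp(92.5,0,290))
for n in ["side","wrist"]:
    ci=camera_info(n);p,d=read_camera(n); np.savez(f"{n}1.npz",p=p,d=d,ci=np.array(ci,dtype=object))
    cv2.imwrite(f"pics/{n}1.png",p[:,:,::-1])
E
```

```text
clock: 2.15
eef_pos: [507.8, -36.8, 291.9]
tcp_rot: [-0.001, 1.0, 0.031, -0.0]
contact_force: [-0.4, 0.1, 0.7]
width: 86.9
t 2.15 pos [507.8 -36.8 291.9] w 86.9 F [-0.4  0.1  0.7]
tool shift cm [ 1.82 -2.83  0.2 ] rot [-0.001   0.      0.0025]
```

View pics/wrist1.png

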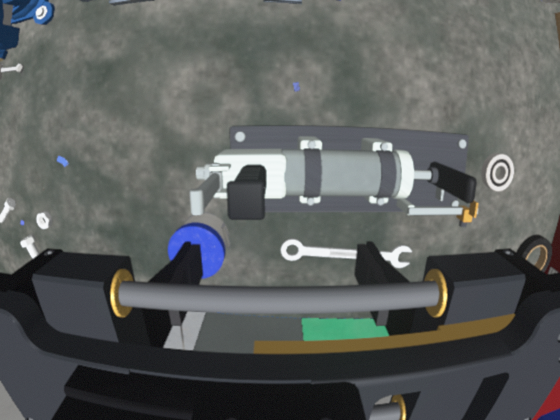

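View pics/side1.png

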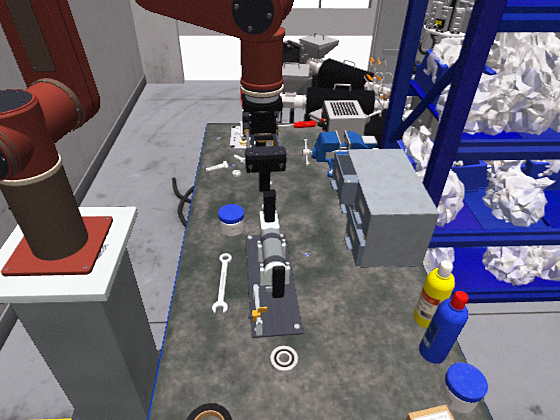

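The wrist view shows the whole gun: grip top around (246,195), trigger around (200,190), handle (452,182), brass blade (470,208). I'll cross-check with wrist depth.

```bash
python3 - <<'E'
from h import *
z=np.load("wrist1.npz",allow_pickle=True);p=z['p'];d=z['d'];ci=z['ci'].item()
P=cloud(d,ci,True); V,U=np.mgrid[:420,:560]
print("table",np.median(P[60:90,200:300,2]), "barrel",P[172,345].round(1))
hsv=cv2.cvtColor(p,cv2.COLOR_RGB2HSV);dark=p.max(-1)<75;Z=P[...,2]
G=np.stack([(P-O)@GX,(P-O)@GY,Z],-1)
def rep(n,m):
    q=G[m&(d>0)]; print(n,len(q),"med",np.median(q,0).round(1),"lo",np.percentile(q,3,0).round(1),"hi",np.percentile(q,97,0).round(1))
B=lambda a,b,c,e:(U>=a)&(U<b)&(V>=c)&(V<e)
rep("griptop",B(220,275,170,222)&(Z>160)&dark)
rep("trig",B(185,222,160,215)&(Z>150))
rep("handletop",B(425,480,160,210)&(Z>124)&(Z<136))
rep("brass",B(455,490,195,230)&(hsv[...,1]>120)&(hsv[...,0]<30))
rep("bladetip",B(455,490,195,230)&(hsv[...,1]>120)&(hsv[...,0]<30)&(Z>66))
rep("plate",B(225,475,125,215)&(Z>4)&(Z<12))
cv2.imwrite("pics/wz.png",cv2.resize(p[110:240,380:510],None,fx=4.5,fy=4.5,interpolation=cv2.INTER_CUBIC)[:,:,::-1])
E
```

```text
table 0.4628606590475215 barrel [ 533.3 -100.6   84. ]
griptop 1129 med [ 86.5   3.9 166.2] lo [ 73.3 -12.3 164.1] hi [ 97.8  14.8 167.5]
trig 454 med [118.8   0.6 169.5] lo [115.9  -6.8 151.8] hi [124.8   9.5 171.9]
handletop 302 med [-112.4    0.3  129.2] lo [-118.9  -10.4  124.5] hi [-108.6   12.5  131.3]
brass 216 med [-163.8   44.9   59.4] lo [-169.2   31.5   51.1] hi [-158.2   57.    73. ]
bladetip 64 med [-164.3   38.    71. ] lo [-166.3   30.1   66.4] hi [-163.2   46.2   73.5]
plate 7875 med [-34.9 -20.4   8.5] lo [-171.8  -41.9    7. ] hi [104.4  58.5  10.1]
```

View pics/wz.png

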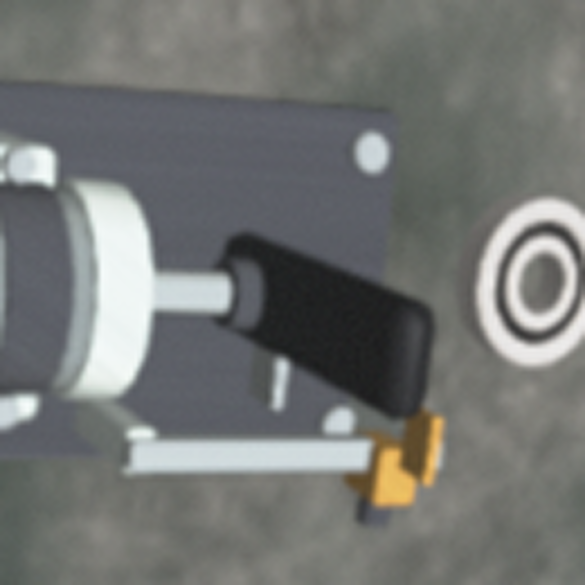

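```bash
python3 -c "
from h import *
go(gp(92.5,0,196))"
```

```text
t 2.25 pos [506.8 -39.2 291.8] w 87.1 F [ 0.8 -0.3 -0.6]
tool shift cm [ 1.94 -3.07  9.58] rot [0.0002 0.0011 0.0004]
```

```bash
python3 -m inch '{"translation":[[0.6,-1.0,0],[0.7,-1.1,0],[0.64,-0.97,0],[0,0,0],[0,0,1.0],[0,0,1.2],[0,0,0.6],[0,0,0]],"rot":[[0,0,0],[0,0,0],[0,0,0],[0,0,0],[0,0,0],[0,0,0],[0,0,0],[0,0,0]],"hand":[-1,-1,-1,-1,-1,-1,-1,-1]}'
python3 -c "
from h import *
go(gp(92.5,0,196))"
```

```text
clock: 2.92
eef_pos: [523.0, -7.8, 261.2]
tcp_rot: [-0.0, 1.0, 0.029, -0.002]
contact_force: [0.1, 0.1, -1.1]
width: 87.2
t 2.9167 pos [523.   -7.8 261.2] w 87.2 F [ 0.1  0.1 -1.1]
tool shift cm [ 0.16 -0.02  6.52] rot [-0.001   0.0049 -0.0017]
```

```bash
python3 -m inch '{"translation":[[0.1,0,1.0],[0,0,1.2],[0,0,1.2],[0,0,1.2],[0,0,1.1],[0,0,0.8],[0,0,0],[0,0,0]],"rot":[[0,0,0],[0,0,0],[0,0,0],[0,0,0],[0,0,0],[0,0,0],[0,0,0],[0,0,0]],"hand":[-1,-1,-1,-1,-1,-1,-1,-1]}'
python3 - <<'E'
from h import *
go(gp(92.5,0,196))
p,d=read_camera("side");cv2.imwrite("pics/side2.png",cv2.resize(p[130:350,200:330],None,fx=4.3,fy=2.7)[:,:,::-1])
p,d=read_camera("wrist");cv2.imwrite("pics/wrist2.png",p[:,:,::-1])
E
```

```text
clock: 3.58
eef_pos: [525.3, -7.6, 198.5]
tcp_rot: [-0.0, 1.0, 0.029, -0.001]
contact_force: [-0.1, -0.1, 1.8]
width: 86.6
t 3.5833 pos [525.3  -7.6 198.5] w 86.6 F [-0.1 -0.1  1.8]
tool shift cm [-0.1  -0.02  0.25] rot [-0.0003  0.0013 -0.0012]
```

View pics/wrist2.png

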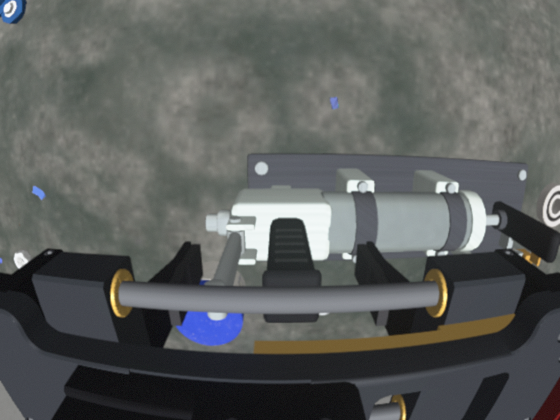

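The grip (around 290,290) and the trigger (around 225,280) both lie between the fingers, so I'll squeeze now.

```bash
python3 -m inch '{"translation":[[0,0,0],[0,0,0],[0,0,0],[0,0,0],[0,0,0],[0,0,0],[0,0,0],[0,0,0]],"rot":[[0,0,0],[0,0,0],[0,0,0],[0,0,0],[0,0,0],[0,0,0],[0,0,0],[0,0,0]],"hand":[0.1,0.2,0.25,0.3,0.35,0.4,0.5,0.6]}' 25
python3 -m inch '{"translation":[[0,0,0],[0,0,0],[0,0,0],[0,0,0],[0,0,0],[0,0,0],[0,0,0],[0,0,0]],"rot":[[0,0,0],[0,0,0],[0,0,0],[0,0,0],[0,0,0],[0,0,0],[0,0,0],[0,0,0]],"hand":[0.8,1,1,1,1,1,1,1]}' 25
python3 - <<'E'
from h import *
go(gp(92.5,0,196))
p,d=read_camera("wrist");cv2.imwrite("pics/wrist3.png",p[:,:,::-1])
E
```

```text
clock: 4.35
eef_pos: [525.6, -5.2, 199.4]
tcp_rot: [-0.003, 1.0, 0.029, 0.0]
contact_force: [0.2, 12.1, 0.8]
width: 41.7
clock: 5.02
eef_pos: [525.7, -6.6, 199.4]
tcp_rot: [-0.001, 1.0, 0.029, 0.0]
contact_force: [-0.0, 6.5, 1.3]
width: 38.3
t 5.0167 pos [525.7  -6.6 199.4] w 38.3 F [-0.   6.5  1.3]
tool shift cm [-0.15  0.08  0.34] rot [-0.0021 -0.0004 -0.0012]
```

View pics/wrist3.png

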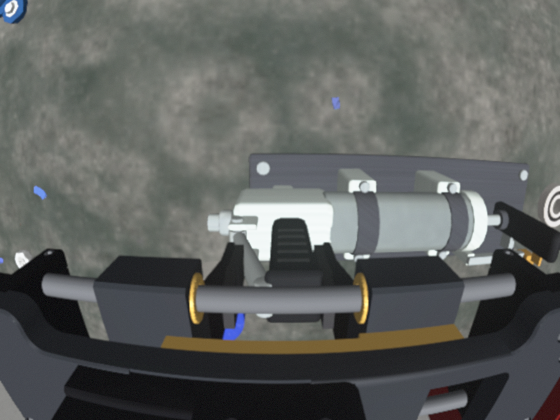

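The width is 38.3 mm against about 36 mm expected at full squeeze, so I'll raise the grip force.

```bash
python3 -m inch '{"translation":[[0,0,0],[0,0,0],[0,0,0],[0,0,0],[0,0,0],[0,0,0],[0,0,0],[0,0,0]],"rot":[[0,0,0],[0,0,0],[0,0,0],[0,0,0],[0,0,0],[0,0,0],[0,0,0],[0,0,0]],"hand":[1,1,1,1,1,1,1,1]}' 50
python3 - <<'E'
from h import *
go(gp(92.5,0,196))
p,d=read_camera("scene");cv2.imwrite("pics/scene3.png",cv2.resize(p[150:260,220:350],None,fx=5,fy=5,interpolation=cv2.INTER_CUBIC)[:,:,::-1])
E
```

```text
clock: 5.73
eef_pos: [525.7, -6.9, 199.3]
tcp_rot: [-0.001, 1.0, 0.029, 0.0]
contact_force: [-0.0, 7.3, 1.5]
width: 37.3
t 5.7333 pos [525.7  -6.9 199.3] w 37.3 F [-0.   7.3  1.5]
tool shift cm [-0.14  0.05  0.33] rot [-0.0017 -0.0003 -0.0014]
```

View pics/scene3.png

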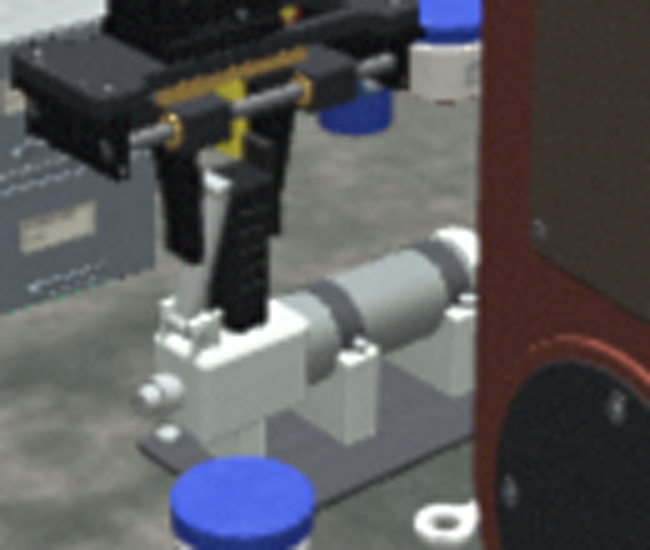

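```bash
python3 - <<'E'
from h import *
ci=camera_info("scene");p,d=read_camera("scene");P=cloud(d,ci)
G=np.stack([(P-O)@GX,(P-O)@GY,P[...,2]],-1)
for v in range(184,216,2):
    for u in (257,259,261,263,265): print(v,u,G[v,u].round(0),p[v,u].tolist(),end=' | ')
    print()
E
```

```text
184 257 [123.  10. 181.] [19, 17, 19] | 184 259 [114.   5. 176.] [31, 30, 31] | 184 261 [100.  -6. 168.] [165, 173, 173] | 184 263 [ 92.  -7. 165.] [79, 83, 83] | 184 265 [ 92.  -0. 168.] [44, 45, 49] | 
186 257 [124.  10. 176.] [19, 21, 22] | 186 259 [116.   9. 173.] [26, 27, 28] | 186 261 [102.  -2. 165.] [188, 195, 192] | 186 263 [103.   6. 168.] [223, 232, 232] | 186 265 [ 99.  10. 168.] [168, 176, 175] | 
188 257 [122.   8. 169.] [20, 17, 21] | 188 259 [116.   8. 168.] [24, 24, 25] | 188 261 [103.  -1. 160.] [105, 110, 109] | 188 263 [104.   8. 164.] [147, 153, 150] | 188 265 [ 99.   9. 163.] [87, 91, 89] | 
190 257 [122.   8. 164.] [19, 17, 20] | 190 259 [117.   9. 163.] [35, 35, 37] | 190 261 [107.   3. 157.] [141, 147, 144] | 190 263 [103.   6. 157.] [135, 140, 137] | 190 265 [100.  10. 158.] [74, 77, 77] | 
192 257 [122.   8. 159.] [15, 16, 16] | 192 259 [116.   8. 157.] [36, 36, 36] | 192 261 [109.   6. 154.] [141, 147, 145] | 192 263 [103.   6. 152.] [134, 139, 136] | 192 265 [ 96.   5. 150.] [56, 58, 56] | 
194 257 [123.   9. 154.] [10, 9, 13] | 194 259 [117.   9. 153.] [
[... 1512 characters left out ...]
3 [ 97.  -3. 103.] [21, 21, 23] | 208 265 [ 98.   7. 108.] [22, 22, 25] | 
210 257 [121.   5. 109.] [144, 150, 146] | 210 259 [117.   7. 109.] [124, 128, 126] | 210 261 [  -8. -148.    1.] [68, 72, 69] | 210 263 [97. -2. 98.] [14, 14, 15] | 210 265 [ 97.   6. 101.] [20, 18, 21] | 
212 257 [122.   6. 104.] [137, 143, 139] | 212 259 [118.   9. 104.] [125, 129, 127] | 212 261 [ 91. -18.  84.] [156, 164, 157] | 212 263 [108.  12. 102.] [205, 215, 210] | 212 265 [98.  7. 97.] [32, 30, 32] | 
214 257 [122.   7.  99.] [190, 200, 196] | 214 259 [122.  14. 102.] [241, 248, 245] | 214 261 [117.  15. 101.] [185, 195, 189] | 214 263 [110.  14.  98.] [137, 144, 137] | 214 265 [99.  8. 92.] [25, 28, 27] |
```

The trigger tip has moved from gun x 120 to about 100 and lies against the grip, which is about 0.28 rad, so it is fully squeezed. Now I'll release it.

```bash
python3 -m inch '{"translation":[[0,0,0],[0,0,0],[0,0,0],[0,0,0],[0,0,0],[0,0,0],[0,0,0],[0,0,0]],"rot":[[0,0,0],[0,0,0],[0,0,0],[0,0,0],[0,0,0],[0,0,0],[0,0,0],[0,0,0]],"hand":[0.1,0,-0.2,-0.4,-0.6,-0.8,-1,-1]}' 25
python3 -m inch '{"translation":[[0,0,0],[0,0,0],[0,0,0],[0,0,0],[0,0,-0.5],[0,0,-1],[0,0,-1],[0,0,-1]],"rot":[[0,0,0],[0,0,0],[0,0,0],[0,0,0],[0,0,0],[0,0,0],[0,0,0],[0,0,0]],"hand":[-1,-1,-1,-1,-1,-1,-1,-1]}' 25
python3 - <<'E'
from h import *
go(gp(-114,0,250))
ci=camera_info("scene");p,d=read_camera("scene");cv2.imwrite("pics/scene4.png",cv2.resize(p[150:260,220:350],None,fx=5,fy=5,interpolation=cv2.INTER_CUBIC)[:,:,::-1])
E
```

```text
clock: 6.5
eef_pos: [525.6, -8.2, 199.2]
tcp_rot: [0.001, 1.0, 0.029, -0.0]
contact_force: [-1.0, -0.3, -0.4]
width: 75.6
clock: 7.17
eef_pos: [525.9, -7.7, 235.8]
tcp_rot: [0.0, 1.0, 0.029, 0.001]
contact_force: [0.2, 0.1, 0.5]
width: 87.0
t 7.1667 pos [525.9  -7.7 235.8] w 87.0 F [0.2 0.1 0.5]
tool shift cm [-0.14 20.61 -1.41] rot [ 0.0003 -0.001  -0.0012]
```

View pics/scene4.png

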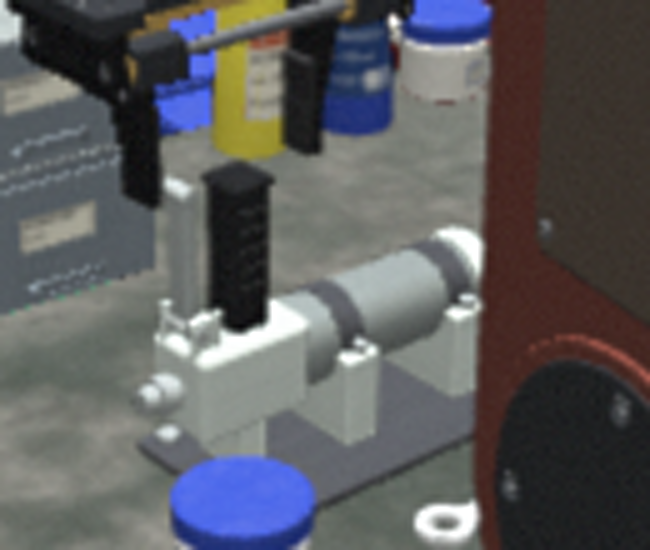

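The trigger is upright again in the picture, so I'll move over to the handle.

```bash
python3 -m inch '{"translation":[[0,0,-1.2],[0,0,-1.2],[0,2,0],[-0.14,3,0],[0,3,0],[0,3,0],[0,3,0],[0,3,0]],"rot":[[0,0,0],[0,0,0],[0,0,0],[0,0,0],[0,0,0],[0,0,0],[0,0,0],[0,0,0]],"hand":[-1,-1,-1,-1,-1,-1,-1,-1]}' 40
python3 -m inch '{"translation":[[0,2,0],[0,1.2,0],[0,0.4,0],[0,0,0],[0,0,0],[0,0,0],[0,0,0],[0,0,0]],"rot":[[0,0,0],[0,0,0],[0,0,0],[0,0,0],[0,0,0],[0,0,0],[0,0,0],[0,0,0]],"hand":[-1,-1,-1,-1,-1,-1,-1,-1]}' 40
python3 -c "
from h import *
go(gp(-114.4,0,164))
ci=camera_info('wrist');p,d=read_camera('wrist');np.savez('wrist5.npz',p=p,d=d,ci=np.array(ci,dtype=object));cv2.imwrite('pics/wrist5.png',p[:,:,::-1])"
```

```text
clock: 7.88
eef_pos: [534.3, -178.9, 259.5]
tcp_rot: [0.0, 1.0, 0.03, 0.0]
contact_force: [0.4, 0.2, 0.0]
width: 87.0
clock: 8.55
eef_pos: [536.4, -212.4, 258.3]
tcp_rot: [-0.0, 1.0, 0.03, 0.0]
contact_force: [0.5, 0.7, 1.1]
width: 87.0
t 8.55 pos [ 536.4 -212.4  258.3] w 87.0 F [0.5 0.7 1.1]
tool shift cm [0.01 0.16 9.43] rot [-0.0001 -0.      0.0001]
```

View pics/wrist5.png

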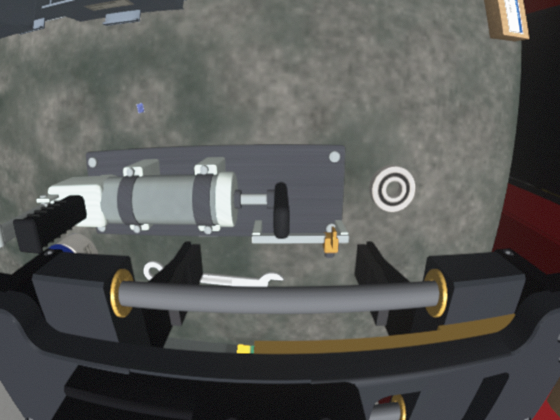

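The handle (281,210) is centred between the fingers and the blade is at (332,240). I'll measure the pull distance again from this view.

```bash
python3 - <<'E'
from h import *
z=np.load("wrist5.npz",allow_pickle=True);p=z['p'];d=z['d'];ci=z['ci'].item()
P=cloud(d,ci,True); V,U=np.mgrid[:420,:560]
hsv=cv2.cvtColor(p,cv2.COLOR_RGB2HSV);dark=p.max(-1)<75;Z=P[...,2]
G=np.stack([(P-O)@GX,(P-O)@GY,Z],-1)
def rep(n,m):
    q=G[m&(d>0)]; print(n,len(q),"med",np.median(q,0).round(1),"lo",np.percentile(q,3,0).round(1),"hi",np.percentile(q,97,0).round(1))
B=lambda a,b,c,e:(U>=a)&(U<b)&(V>=c)&(V<e)
rep("handletop",B(265,300,180,245)&(Z>124)&(Z<136))
br=B(315,350,220,260)&(hsv[...,1]>120)&(hsv[...,0]<30)
rep("brass",br); rep("bladetop",br&(Z>68));rep("blade tip",br&(Z>55)&(G[...,1]<36))
cv2.imwrite("pics/wz5.png",cv2.resize(p[160:270,230:370],None,fx=5,fy=5,interpolation=cv2.INTER_CUBIC)[:,:,::-1])
E
python3 -m inch '{"translation":[[0,0.16,1.2],[0,0,1.5],[0,0,1.5],[0,0,1.5],[0,0,1.5],[0,0,1.3],[0,0,0.7],[0,0,0]],"rot":[[0,0,0],[0,0,0],[0,0,0],[0,0,0],[0,0,0],[0,0,0],[0,0,0],[0,0,0]],"hand":[-1,-1,-1,-1,-1,-1,-1,-1]}' 40
```

```text
handletop 492 med [-115.    -0.5  129.4] lo [-120.8  -10.9  125.7] hi [-109.8   11.5  131.2]
brass 259 med [-163.9   45.2   58.9] lo [-171.3   29.8   46.4] hi [-158.9   57.1   73.2]
bladetop 72 med [-164.9   38.3   72.4] lo [-166.7   29.5   69.2] hi [-163.7   46.5   73.4]
blade tip 33 med [-164.9   32.6   72.1] lo [-165.9   29.1   63.2] hi [-163.7   35.6   73.4]
clock: 9.27
eef_pos: [535.2, -214.3, 163.7]
tcp_rot: [-0.001, 1.0, 0.029, -0.002]
contact_force: [-0.9, 0.6, 0.5]
width: 86.9
```

View pics/wz5.png

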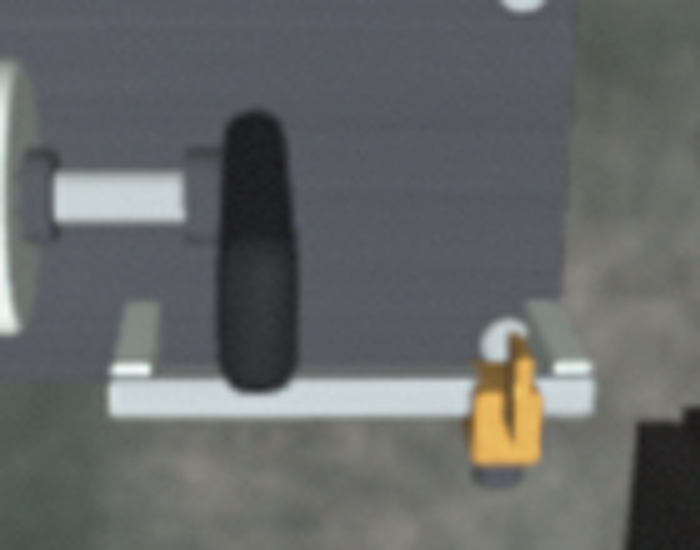

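```bash
python3 -m inch '{"translation":[[0,0,0],[0,0,0],[0,0,0],[0,0,0],[0,0,0],[0,0,0],[0,0,0],[0,0,0]],"rot":[[0,0,0],[0,0,0],[0,0,0],[0,0,0],[0,0,0],[0,0,0],[0,0,0],[0,0,0]],"hand":[0,0.3,0.5,0.6,0.7,0.8,1,1]}' 45
python3 -m inch '{"translation":[[0,0,0],[0,0,0],[0,0,0],[0,0,0],[0,0,0],[0,0,0],[0,0,0],[0,0,0]],"rot":[[0,0,0],[0,0,0],[0,0,0],[0,0,0],[0,0,0],[0,0,0],[0,0,0],[0,0,0]],"hand":[1,1,1,1,1,1,1,1]}' 45
python3 -c "
from h import *
go(gp(-114.9-49.8,0,164))"
```

```text
clock: 9.93
eef_pos: [536.4, -215.0, 166.4]
tcp_rot: [0.0, 1.0, 0.029, 0.0]
contact_force: [1.6, -0.3, 1.3]
width: 41.5
clock: 10.6
eef_pos: [536.4, -214.5, 166.2]
tcp_rot: [-0.0, 1.0, 0.029, -0.0]
contact_force: [-0.0, 3.8, 0.9]
width: 11.3
t 10.6 pos [ 536.4 -214.5  166.2] w 11.3 F [-0.   3.8  0.9]
tool shift cm [0.04 4.98 0.22] rot [-0.0008  0.0002 -0.0011]
```

```bash
python3 -m inch '{"translation":[[0,0.4,0],[0,0.8,0],[0,0.9,0],[0,0.9,0],[0,0.9,0],[0,0.7,0],[0,0.4,0],[0,0,0]],"rot":[[0,0,0],[0,0,0],[0,0,0],[0,0,0],[0,0,0],[0,0,0],[0,0,0],[0,0,0]],"hand":[1,1,1,1,1,1,1,1]}' 45
python3 -m inch '{"translation":[[0,0,0],[0,0,0],[0,0,0],[0,0,0],[0,0,0],[0,0,0],[0,0,0],[0,0,0]],"rot":[[0,0,0],[0,0,0],[0,0,0],[0,0,0],[0,0,0],[0,0,0],[0,0,0],[0,0,0]],"hand":[1,1,1,1,1,1,1,1]}' 45
cat > m.py <<'E'
from h import *
import sys
k=sys.argv[1]
go(gp(-114.9-49.8,0,164))
for n in ["side","wrist"]:
    ci=camera_info(n);p,d=read_camera(n);P=cloud(d,ci,n=="wrist");V,U=np.mgrid[:420,:560]
    G=np.stack([(P-O)@GX,(P-O)@GY,P[...,2]],-1);hsv=cv2.cvtColor(p,cv2.COLOR_RGB2HSV)
    box=(d>0)&(abs(G[...,0]+165)<25)&(G[...,1]>15)&(G[...,1]<60)&(P[...,2]>56)&(P[...,2]<80)
    br=(hsv[...,1]>110)&(hsv[...,0]<30)
    a=G[box&br&(G[...,1]<36)]; b=G[box&~br&(hsv[...,1]<70)&(p.max(-1)>90)&(G[...,1]<28)]
    for nm,q in(("blade",a),("pointer",b)):
        if len(q): print(n,nm,len(q),np.median(q,0).round(1),np.percentile(q[:,0],[5,95]).round(1))
    cv2.imwrite(f"pics/{n}{k}.png",cv2.resize(p[250:350,220:340],None,fx=5,fy=5,interpolation=cv2.INTER_CUBIC)[:,:,::-1] if n=="side" else p[:,:,::-1])
E
python3 m.py 7
```

```text
clock: 11.27
eef_pos: [539.4, -263.6, 166.2]
tcp_rot: [-0.002, 1.0, 0.029, -0.0]
contact_force: [-0.9, 10.8, 5.5]
width: 11.6
clock: 11.93
eef_pos: [539.4, -262.8, 166.2]
tcp_rot: [-0.002, 1.0, 0.03, -0.0]
contact_force: [-0.3, 10.9, 5.4]
width: 11.9
t 11.9333 pos [ 539.4 -262.8  166.2] w 11.9 F [-0.3 10.9  5.4]
tool shift cm [0.02 0.14 0.22] rot [-0.0038  0.0006 -0.0007]
side blade 11 [-165.6   32.4   64.1] [-166.5 -164.4]
side pointer 1 [-161.    20.1   56.7] [-161. -161.]
```

View pics/side7.png

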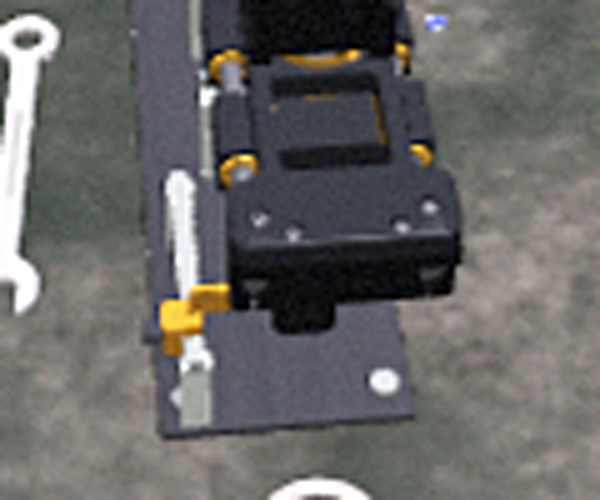

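View pics/wrist7.png

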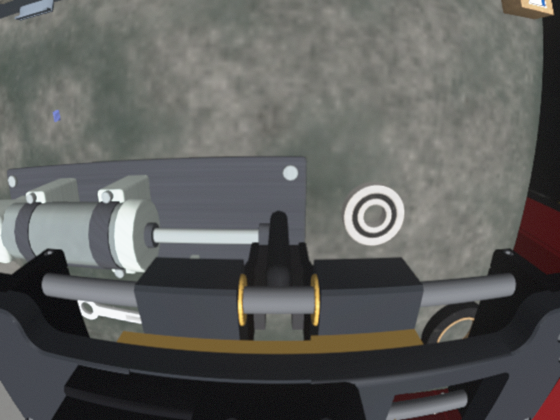

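The rod is about 48 mm out and roughly 1.5 mm short. I'll nudge it, then check with the scene camera because the gripper hides the pointer in the other two.

```bash
python3 -m inch '{"translation":[[0,0.08,0],[0,0.07,0],[0,0,0],[0,0,0],[0,0,0],[0,0,0],[0,0,0],[0,0,0]],"rot":[[0,0,0],[0,0,0],[0,0,0],[0,0,0],[0,0,0],[0,0,0],[0,0,0],[0,0,0]],"hand":[1,1,1,1,1,1,1,1]}' 45
python3 - <<'E'
from h import *
go(gp(-114.9-49.8,0,164))
ci=camera_info("scene");p,d=read_camera("scene");P=cloud(d,ci)
cv2.imwrite("pics/scene8.png",p[:,:,::-1])
cv2.imwrite("pics/scene8z.png",cv2.resize(p[150:260,260:390],None,fx=5,fy=5,interpolation=cv2.INTER_CUBIC)[:,:,::-1])
ci=camera_info("wrist");p,d=read_camera("wrist");P=cloud(d,ci,True);G=np.stack([(P-O)@GX,(P-O)@GY,P[...,2]],-1)
V,U=np.mgrid[:420,:560]
m=(d>0)&(U>255)&(U<300)&(V>205)&(V<245)&(abs(G[...,2]-125)<15)&(p.max(-1)<75)
for z0 in (115,120,125,130):
    q=G[m&(abs(G[...,2]-z0)<2.5)]; 
    if len(q): print(z0,len(q),np.median(q,0).round(1),np.percentile(q[:,0],[3,97]).round(1))
for v in (228,236,240): print([(u,G[v,u].round(0).tolist()) for u in (160,200,250,262,266)])
E
```

```text
clock: 12.7
eef_pos: [539.5, -264.2, 166.2]
tcp_rot: [-0.002, 1.0, 0.03, -0.0]
contact_force: [-0.5, 10.9, 4.9]
width: 11.7
t 12.7 pos [ 539.5 -264.2  166.2] w 11.7 F [-0.5 10.9  4.9]
tool shift cm [0.02 0.   0.22] rot [-0.0042  0.0006 -0.0007]
[(160, [-83.0, -3.0, 60.0]), (200, [-98.0, 16.0, 8.0]), (250, [-141.0, 16.0, 8.0]), (262, [-154.0, -6.0, 65.0]), (266, [-157.0, -6.0, 66.0])]
[(160, [-84.0, 1.0, 65.0]), (200, [-113.0, 0.0, 64.0]), (250, [-146.0, -0.0, 64.0]), (262, [-165.0, -80.0, 259.0]), (266, [-157.0, -2.0, 69.0])]
[(160, [-84.0, 4.0, 64.0]), (200, [-113.0, 3.0, 65.0]), (250, [-146.0, 2.0, 66.0]), (262, [-154.0, 0.0, 70.0]), (266, [-157.0, 0.0, 70.0])]
```

View pics/scene8.png

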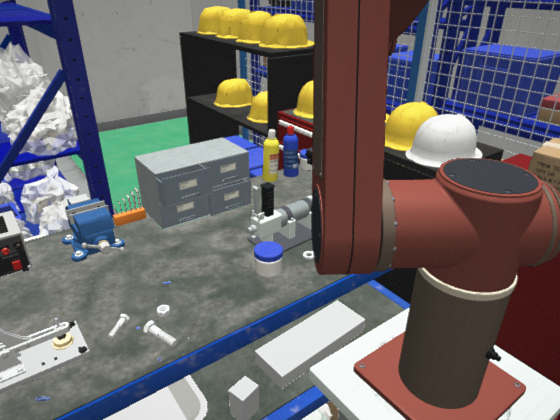

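The arm hides the pointer in the scene view, but the trigger is visibly upright. I'll measure the lower part of the handle from the wrist view.

```bash
python3 - <<'E'
from h import *
ci=camera_info("wrist");p,d=read_camera("wrist");P=cloud(d,ci,True);G=np.stack([(P-O)@GX,(P-O)@GY,P[...,2]],-1)
V,U=np.mgrid[:420,:560]
dark=p.max(-1)<60
m=(d>0)&(U>266)&(U<295)&(V>205)&(V<260)&dark&(G[...,2]>40)&(G[...,2]<132)&(abs(G[...,0]+160)<30)
q=G[m];print(len(q))
for z0 in range(50,130,10):
    s=q[abs(q[:,2]-z0)<5]
    if len(s)>8: print(z0,len(s),np.percentile(s[:,0],[5,50,95]).round(1),np.median(s[:,1]).round(1))
br=(cv2.cvtColor(p,cv2.COLOR_RGB2HSV)[...,1]>120)&(U<560)
cv2.imwrite("pics/w9.png",cv2.resize(p[190:330,210:350],None,fx=4,fy=4,interpolation=cv2.INTER_CUBIC)[:,:,::-1]); print(observe()['clock'])
E
```

```text
1009
50 57 [-168.9 -164.2 -159.5] -11.1
60 89 [-169.5 -164.2 -158.9] -11.0
70 101 [-169.3 -164.3 -159.2] -10.9
80 114 [-169.3 -164.3 -159.5] -11.0
90 136 [-169.9 -164.9 -159.2] -10.9
100 195 [-172.3 -165.5 -159.2] -10.7
110 226 [-172.1 -165.9 -159.4] -10.5
120 91 [-168.6 -164.5 -160.3] -11.2
12.85
```

View pics/w9.png

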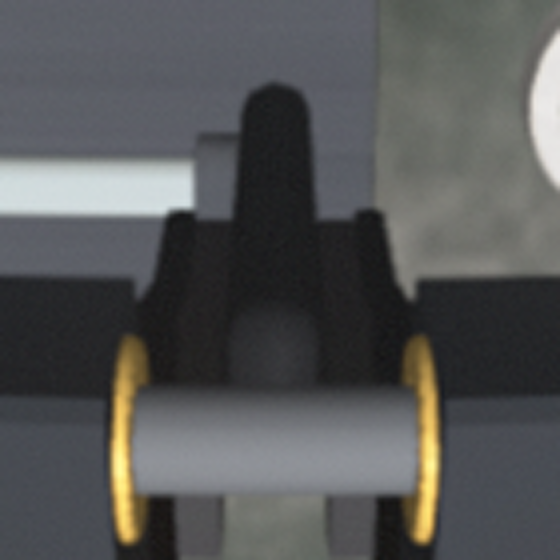

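The handle's middle at pointer height is at gun x -164.3 and the blade is at -164.9 (same camera), so they are in line and the arm is at rest. Handing in.

```bash
python3 -c "
from workcell import observe,sign_off
s=observe();print(s['clock'],s['contact_force'],s['width'],abs(s['joint_vel']).max());print(sign_off())"
```

```text
12.85 [-0.12982898 10.62079821  4.04625232] 11.623450564562253 0.0012893230862755574
the job is handed in; nothing more can be done
None
```

I squeezed the trigger fully, let it spring back, pulled the follower rod out to the index blade, and handed in while still gripping the handle. The job was handed in at 12.85 s, and no verdict was reported.

- **Trigger squeeze:** In the scene camera the trigger tip lay against the grip at about 0.28 rad. The fingers closed to 37.3 mm, slightly more than the expected 36 mm or so. I think that is because the pads touch the tilted trigger low down.
- **Trigger release:** Later pictures show the trigger upright again.
- **Rod at the mark:** The rod is about 50 mm out. The wrist camera puts the middle of the handle at gun x -164.3 mm and the blade at -164.9 mm. The side camera put the blade at -165.6 mm, so the pointer should be about 1 mm from the mark.
- **Final hold:** The grip is set to 45 N with the fingers on the 12 mm bar. The arm carries about 10.6 N of spring pull and is still.
- **Not confirmed:** I couldn't see the pointer tip itself at the end, because the gripper and arm hid it in all three views. Its position is inferred from the handle. I also didn't measure the jar, spanner or bearing again, but nothing I did went near them and they look undisturbed in the late pictures.

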